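# Find the unlocked cover of a terminal box and push it open

### The arm

A 7-joint arm with a two-finger parallel gripper is mounted at the origin on a cart in front of the work surface, level with it; the furniture and walls round the work are solid. World frame = base frame: x ahead of the robot, y to its left, z up, the work surface at z = 0. Lengths are in m, angles in rad, forces in N, time in s.
With the tool pointing down it reaches from about 0.425 to 1.025 m from the base axis. Payload 9.4 kg.
Tool frame: the origin (TCP) lies midway between the tips of the shut fingers; the grasp point (between the pads) lies 19 mm behind it; z points along the fingers, y is the line along which they close (so a half turn about z gives the same grasp; the last joint's range is limited). The gripper opens to 93 mm and grips with 3 to 60 N. Pads are 15 mm wide; open, the fingers measure 128 mm over their backs; the gripper's body (75 mm by 188 mm) begins 65 mm behind the grasp point.
Start: joints at [1.052, 0.599, -0.003, 1.599, 0.002, 0.943, -0.08], TCP at [0.31, -0.655, 0.219] pointing down, gripper open.
Joint ranges: [-2.57, 2.57], [-0.35, 1.97], [-1.29, 1.29], [0.11, 2.56], [-1.05, 4.19], [0.11, 1.86], [-2.63, 2.63]. Speed limits (rad/s): [2.22, 2.22, 3.01, 3.01, 3.14, 3.14, 3.14].

### API

Orientations are given as a unit quaternion [x, y, z, w].
In Python, from rig import bot, hand, eyes gives the robot as it stands. Calls block until the motion is done:
- bot.move_pose(position, orientation): joint-space move of the TCP to a pose.
- bot.servo_line(position, rot=None, vel=0.15, stop_force=None): straight line of the TCP; rot=None keeps the orientation; vel is the mean speed in m/s. With stop_force (N) it stops when the force on the tool has changed by that much, and returns True; else False.
- bot.goto_joints(angles): joint-space move.
- hand.command_gripper(opening, effort=None): opening from 0.0 (shut) to 1.0 (fully open); effort is the grip in N (None keeps the last); returns when the fingers have stopped.
- bot.sleep(seconds).
- bot.ik(position, orientation): joint angles nearest the present ones, or None.
- bot.state(): the state.
- eyes.capture(name): name is "scene" or "side" or "wrist"; returns (picture, depth): 384x512x3 uint8, blue, green, red; 384x512 float32, m along the optical axis (not along the pixel's ray), 0 where there is no reading.
- eyes.get_calibration(name): a dict with "mtx" (3x3 intrinsics, pixels), "dist_coeffs" ([k1, k2, p1, p2, k3] as OpenCV has them; the pictures are not rectified), "rvec" (rotation vector, rad) and "tvec" (3), from world to camera coordinates, as OpenCV has them; the wrist camera has in their place "T_tool_cam" (4x4, takes a point from camera to tool coordinates, whose origin is the TCP and whose axes are the flange's). Camera axes: x right, y down, z forward; pixel columns grow to the right and rows downward; lengths in m; the calibration is good to about 2 mm. A picture is of the moment at which its call begins: read the wrist's pose just before it. get_calibration takes no time and is no camera call.
A pose or a line that the arm cannot do raises bot.IKError and nothing moves.
- bot.close_job(): hands the job in; it is judged then, once.
The state is a dict: "t": time; "joint_pos": joint angles; "joint_velocities": joint speeds; "tau": joint torques, N m; "ee_pos": TCP position; "tool_rot": TCP orientation; "contact_force": force on the tool from outside, world axes, zero at the start; "torque": the same for the moment, N m; "width": opening from 0.0 (shut) to 1.0 (fully open); "finger_force": force on a finger pad.
Only numpy, scipy, OpenCV 4.12 (cv2) and the standard library are available. Lean on these libraries where they do the work, as an engineer would, in place of code of your own. Each camera call takes 0.05 s, during which the arm holds its last target. There are 200 camera calls.

### The job

One of the four covers on the grey terminal box has been unlocked for rewiring, but they all look alike: press the black strip at the rear of one cover after another, gently, until you find the one that rocks, then push its raised front edge up and back until the cover stands upright and stays open. Only press and push with the fingertips, do not grip or force the covers, and leave the tools and parts round the box where they are.

Things in the scene. Friction and masses are not known exactly. Their poses are not given: they have to be found in the camera images.
- terminal_box: Grey steel terminal box, fixed, 216 (x) by 178 (y) by 62 mm high; origin at the centre of its underside, x to its rear (away from the robot at yaw 0), y to its left. Its flat deck holds four identical aluminium covers, two by two about its centre, flush, 98 mm apart in x, 74 mm in y. Three are locked, one is not: another each time, not visible. Three glands stand out 21 mm at the rear.
- cover_1 (a joint): angle of the near row, left cover: 0 shut and flush, grows as its rear dips and its front edge rises, 1.57 upright, stop at 1.75. Plate 84 (x) by 64 by 6 mm, 100 g, on a pin along the box's y, 32 mm from its rear edge, 52 mm from its front edge, 3 mm below the deck. Stiff: it stays at any angle. Below about 0.8 rad its raised edge must be pushed up along its arc: a level push there jams.
- cover_1_strip (a point): middle of the ribbed black strip (22 by 46 mm) on the near row, left cover's rear part, 18 mm behind its pin, 62 mm above the bench when shut; turns with the cover. Press here: 2 to 6 N tips the unlocked cover (32 mm free below it); a locked one yields 1 to 4 mm against a spring (6 N/mm). The front part sits on a ledge. Press slowly (20 mm/s): over 40 N is too rough.
- cover_1_lip (a point): middle of the near row, left cover's front edge, 52 mm ahead of its pin, at mid-thickness, 59 mm above the bench when shut; it turns with the cover: pressed deeper at the rear, this edge rises higher, and from about 0.8 rad on it can be pushed straight back
- cover_2 (a joint): angle of the near row, right cover: 0 shut and flush, grows as its rear dips and its front edge rises, 1.57 upright, stop at 1.75. Plate 84 (x) by 64 by 6 mm, 100 g, on a pin along the box's y, 32 mm from its rear edge, 52 mm from its front edge, 3 mm below the deck. Stiff: it stays at any angle. Below about 0.8 rad its raised edge must be pushed up along its arc: a level push there jams.
- cover_2_strip (a point): middle of the ribbed black strip (22 by 46 mm) on the near row, right cover's rear part, 18 mm behind its pin, 62 mm above the bench when shut; turns with the cover. Press here: 2 to 6 N tips the unlocked cover (32 mm free below it); a locked one yields 1 to 4 mm against a spring (6 N/mm). The front part sits on a ledge. Press slowly (20 mm/s): over 40 N is too rough.
- cover_2_lip (a point): middle of the near row, right cover's front edge, 52 mm ahead of its pin, at mid-thickness, 59 mm above the bench when shut; it turns with the cover: pressed deeper at the rear, this edge rises higher, and from about 0.8 rad on it can be pushed straight back
- cover_3 (a joint): angle of the far row, left cover: 0 shut and flush, grows as its rear dips and its front edge rises, 1.57 upright, stop at 1.75. Plate 84 (x) by 64 by 6 mm, 100 g, on a pin along the box's y, 32 mm from its rear edge, 52 mm from its front edge, 3 mm below the deck. Stiff: it stays at any angle. Below about 0.8 rad its raised edge must be pushed up along its arc: a level push there jams.
- cover_3_strip (a point): middle of the ribbed black strip (22 by 46 mm) on the far row, left cover's rear part, 18 mm behind its pin, 62 mm above the bench when shut; turns with the cover. Press here: 2 to 6 N tips the unlocked cover (32 mm free below it); a locked one yields 1 to 4 mm against a spring (6 N/mm). The front part sits on a ledge. Press slowly (20 mm/s): over 40 N is too rough.
- cover_3_lip (a point): middle of the far row, left cover's front edge, 52 mm ahead of its pin, at mid-thickness, 59 mm above the bench when shut; it turns with the cover: pressed deeper at the rear, this edge rises higher, and from about 0.8 rad on it can be pushed straight back
- cover_4 (a joint): angle of the far row, right cover: 0 shut and flush, grows as its rear dips and its front edge rises, 1.57 upright, stop at 1.75. Plate 84 (x) by 64 by 6 mm, 100 g, on a pin along the box's y, 32 mm from its rear edge, 52 mm from its front edge, 3 mm below the deck. Stiff: it stays at any angle. Below about 0.8 rad its raised edge must be pushed up along its arc: a level push there jams.
- cover_4_strip (a point): middle of the ribbed black strip (22 by 46 mm) on the far row, right cover's rear part, 18 mm behind its pin, 62 mm above the bench when shut; turns with the cover. Press here: 2 to 6 N tips the unlocked cover (32 mm free below it); a locked one yields 1 to 4 mm against a spring (6 N/mm). The front part sits on a ledge. Press slowly (20 mm/s): over 40 N is too rough.
- cover_4_lip (a point): middle of the far row, right cover's front edge, 52 mm ahead of its pin, at mid-thickness, 59 mm above the bench when shut; it turns with the cover: pressed deeper at the rear, this edge rises higher, and from about 0.8 rad on it can be pushed straight back
- screwdriver: a blue-handled screwdriver, 181 mm long, 21 mm high, lying in front of the box; a bystander, origin at the centre of its underside
- tweezers: black tweezers, 122 mm long, 9 mm high, lying in front of the box; a bystander, origin at the centre of its underside
- heat_sink: a black finned heat sink, 30x30x16 mm, in front of the box to the right; a bystander, origin at the centre of its underside
- cutters: yellow-handled side cutters, 91 mm long, 10 mm high, on the bench left of the box; a bystander, origin at the centre of its underside
- flux_tin: an open white tin of flux, 60 mm across, 21 mm high, on the bench right of the box; a bystander, origin at the centre of its underside
- braid_reel: a yellow reel of braid, 44x70x10 mm, on the bench right of the box; a bystander, origin at the centre of its underside

How it is judged:
On the way:
1. the unlocked cover has been pressed and rocks (tilted by more than 0.3 rad) (value of joint any of cover_1, cover_2, cover_3, cover_4 above 0.3 rad), for 0.1 s.
At the end, for the whole second after the job is handed in: one cover stands open by more than 1.35 rad (77 degrees) and is at rest; the other three are shut (less than 0.25 rad) (((value of joint cover_1 above 1.35 rad and velocity of joint cover_1 between -0.05 and 0.05 rad/s and value of joint each of cover_2, cover_3, cover_4 below 0.25 rad) or (value of joint cover_2 above 1.35 rad and velocity of joint cover_2 between -0.05 and 0.05 rad/s and value of joint each of cover_1, cover_3, cover_4 below 0.25 rad) or (value of joint cover_3 above 1.35 rad and velocity of joint cover_3 between -0.05 and 0.05 rad/s and value of joint each of cover_1, cover_2, cover_4 below 0.25 rad) or (value of joint cover_4 above 1.35 rad and velocity of joint cover_4 between -0.05 and 0.05 rad/s and value of joint each of cover_1, cover_2, cover_3 below 0.25 rad))); the robot touches nothing.
It fails at once if the box or a cover is pressed or gripped with more than 40 N (contact force between the fingers and terminal_box above 40 N).
It fails at once if a tool or part round the box is moved by more than 20 mm (distance of any of screwdriver, tweezers, heat_sink, cutters, flux_tin, braid_reel from where it was at the start of the episode above 0.02 m).
It also fails if it takes over 51 s, if anything falls off the work surface, if the arm or the gripper's body presses on something with over 40 N, if the wrist force passes 120 N, or if a joint passes its speed limit or range.

## Working session

There is one attempt and no reset: what is moved stays moved. The work goes in short steps, each a Python script; the robot and the scene stay as the last script left them, time stands still between calls to the robot, and variables do not carry over. Pictures are saved under pics/ and viewed, at most 10 in all, crops included, and the job is handed in when it is done.

```bash
ls; mkdir -p pics
python3 - <<'E'
from rig import bot,hand,eyes
import cv2
for n in("scene","side"):
    p,d=eyes.capture(n); cv2.imwrite(f"pics/{n}0.png",p); c=eyes.get_calibration(n); print(n,c)
print(bot.state())
E
```

```text
pics
scene {'mtx': array([[368.1576031 ,   0.        , 253.93319673],
       [  0.        , 368.1576031 , 190.77824578],
       [  0.        ,   0.        ,   1.        ]]), 'dist_coeffs': array([-0.06073493,  0.        ,  0.        ,  0.        ,  0.        ]), 'rvec': array([ 0.84705612, -2.64033006,  0.98918602]), 'tvec': array([0.42592034, 0.24751366, 0.75269478])}
side {'mtx': array([[354.90248415,   0.        , 259.12664175],
       [  0.        , 354.90248415, 190.78392315],
       [  0.        ,   0.        ,   1.        ]]), 'dist_coeffs': array([-0.0871282,  0.       ,  0.       ,  0.       ,  0.       ]), 'rvec': array([ 0.44750924, -2.49042896,  1.53987591]), 'tvec': array([0.48886125, 0.13493894, 0.84886968])}
{'t': 0.1, 'joint_pos': array([ 1.05227579,  0.60008411, -0.00254075,  1.60003924,  0.00176864,
        0.94290066, -0.07979802]), 'joint_velocities': array([ 0.00053009, -0.00084854, -0.00137585, -0.00125668, -0.00085667,
        0.0003104 , -0.00043281]), 'tau': array([ 4.85829252e-03, -7.66565895e+01,  1.50246173e+00, -2.52940214e+01,
       -5.22803923e-02,  1.36094770e-02,  1.09097796e-04]), 'ee_pos': array([ 0.30980704, -0.6549908 ,  0.21782198]), 'tool_rot': array([ 9.75693781e-01,  2.19137253e-01, -2.09286369e-04, -6.83223804e-04]), 'contact_force': array([-0.04332131,  0.30691849, -0.0684038 ]), 'torque': array([-0.03108269, -0.01219999,  0.01363458]), 'finger_force': 0.0, 'width': 0.9975414192939517}
```

View pics/scene0.png

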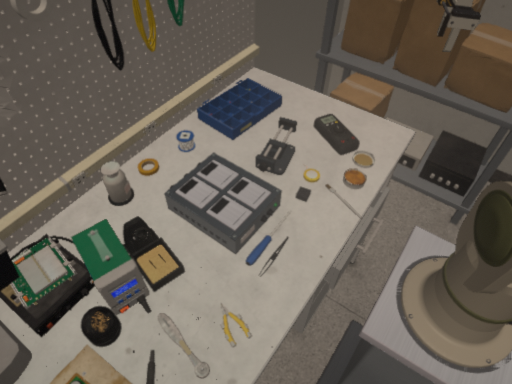

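View pics/side0.png

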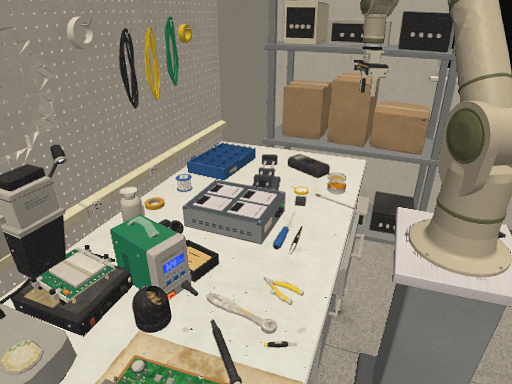

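The scene view shows the grey box at about (223,198), with four light covers and their dark strips. The screwdriver (265,245), tweezers (273,255) and heat sink (303,193) lie in front of it. The side view shows the box at about (235,208). Next I'll zoom in and use depth to find the deck.

```bash
cat > h.py <<'E'
import cv2,numpy as np
from rig import bot,hand,eyes
def cam(n):
    c=eyes.get_calibration(n);R=cv2.Rodrigues(c["rvec"])[0];return c["mtx"],c["dist_coeffs"],R,np.array(c["tvec"])
def rays(n,uv):
    K,D,R,t=cam(n);q=cv2.undistortPoints(np.float64(uv).reshape(-1,1,2),K,D).reshape(-1,2)
    d=np.c_[q,np.ones(len(q))]; return -R.T@t, d@R      # d: world dirs with unit optical depth
def plane(n,uv,z):
    o,d=rays(n,uv); return o+d*((z-o[2])/d[:,2])[:,None]
def cloud(n,depth):
    v,u=np.mgrid[:384,:512]; o,d=rays(n,np.c_[u.ravel(),v.ravel()])
    return (o+d*depth.reshape(-1,1)).reshape(384,512,3)
E
python3 - <<'E'
from h import *
ims=[]
for n,(x,y) in(("scene",(160,145)),("side",(180,160))):
    p,d=eyes.capture(n); np.savez(f"{n}.npz",p=p,d=d)
    P=cloud(n,d); sub=np.zeros((384,512),bool); sub[y:y+105,x:x+130]=1
    m=sub&(d>0)&(P[...,2]>.05)&(P[...,2]<.075)
    k,lab,st,ce=cv2.connectedComponentsWithStats(m.astype(np.uint8)); i=1+st[1:,4].argmax(); m=lab==i
    q=P[m]; r=cv2.minAreaRect(np.float32(q[:,:2])*1000); print(n,m.sum(),"z",np.percentile(q[:,2],[5,50,95]),"rect",r)
    b=sub&(d>0)&(abs(P[...,2])<.01); print("bench z",np.median(P[b][:,2]))
    ims.append(cv2.resize(p[y:y+105,x:x+130],None,fx=3,fy=5.6*105/105*1 and 3,interpolation=cv2.INTER_CUBIC))
cv2.imwrite("pics/crop.png",np.hstack(ims))
E
```

```text
scene 5512 z [0.05919603 0.06301298 0.06506584] rect ((561.8432006835938, 73.59262084960938), (180.3243865966797, 216.9185028076172), 88.35704040527344)
bench z 0.0012570842788118264
side 3097 z [0.05405141 0.06278847 0.06431402] rect ((559.8748168945312, 73.3353271484375), (182.5640106201172, 218.6885986328125), 88.40431213378906)
bench z 0.0009413539225215373
```

View pics/crop.png

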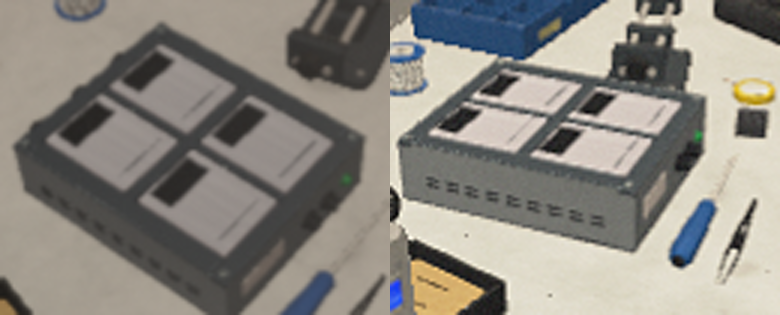

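The two depth clouds agree: box centre about (0.561, 0.073), 217 by 181 mm, deck at 63 mm, yaw about -1.6°. The strips are on the side away from the robot, so that side is the rear. I'll check this against the strips triangulated from both views.

Run:
```python
from h import *
c=np.array([.5609,.0735]);a=np.radians(-1.62);R2=np.array([[np.cos(a),-np.sin(a)],[np.sin(a),np.cos(a)]])
nom=np.array([c+R2@[sx+28e-3,sy] for sx in(-.049,.049) for sy in(.037,-.037)])
cen={}
for n in("scene","side"):
    f=np.load(f"{n}.npz"); p=f["p"];K,D,R,t=cam(n);g=p.max(2).astype(float); out=[]
    for s in nom:
        # window = the nominal strip surroundings on deck, 40 x 58 mm, dark pixels inside
        q=np.array([[*(s+R2@[x,y]),.062] for x,y in((-.02,-.029),(.013,-.029),(.013,.029),(-.02,.029))])
        uv=cv2.projectPoints(q,cv2.Rodrigues(R)[0],t,K,D)[0]
        m=np.zeros(g.shape,np.uint8);cv2.fillPoly(m,[np.int32(uv.round())],1)
        v=g[m>0];th=(np.percentile(v,5)+np.percentile(v,95))/2
        k=((g<th)&(m>0)).astype(np.uint8);_,l,st,ce=cv2.connectedComponentsWithStats(k);out.append(ce[1+st[1:,4].argmax()])
    cen[n]=np.array(out);print(n,np.round(out,1).tolist(),"\n err mm on plane",np.round((plane(n,out,.062)[:,:2]-nom)@R2*1000,1).tolist())
o1,d1=rays("scene",cen["scene"]);o2,d2=rays("side",cen["side"])
for i in range(4):
    s=np.linalg.lstsq(np.c_[d1[i],-d2[i]],o2-o1,rcond=None)[0];A=o1+d1[i]*s[0];B=o2+d2[i]*s[1]
    print(i+1,np.round((A+B)/2,4),"gap",np.round(np.linalg.norm(A-B),4),"nom",nom[i].round(4))
for p in((.45,.07),(.64,.11)): print(bot.ik([*p,.04],[1,0,0,0]))
```

```text
scene [[219.2, 205.0], [239.0, 186.1], [187.9, 185.7], [208.4, 168.1]] 
 err mm on plane [[1.8, -1.1], [1.9, -0.5], [1.8, -0.3], [2.2, -0.8]]
side [[236.3, 206.5], [247.6, 194.0], [202.3, 199.3], [215.7, 187.8]] 
 err mm on plane [[1.0, -0.6], [2.2, -0.8], [1.4, -1.2], [1.5, -1.5]]
1 [0.5425 0.1098 0.0617] gap 0.0007 nom [0.541  0.1111]
2 [0.5407 0.0368 0.0623] gap 0.0002 nom [0.5389 0.0371]
3 [0.6397 0.1085 0.063 ] gap 0.0006 nom [0.6389 0.1083]
4 [0.638  0.0341 0.0628] gap 0.0007 nom [0.6368 0.0343]
[-0.33591699  0.61303228  0.08180302  2.3502547  -0.2572333   0.18586319
 -1.58676548]
[-0.33783986  0.73512243  0.12472059  1.90830059 -0.17225517  0.50836194
 -1.66508458]
```

Triangulated strips stand at 62–63 mm, within 2 mm of the box fit (74 mm apart in y, 98 mm in x). Now I'll press each cover in turn.

```bash
cat >> h.py <<'E'
C=np.array([.5625,.0726]);a=np.radians(-1.62);R2=np.array([[np.cos(a),-np.sin(a)],[np.sin(a),np.cos(a)]])
from scipy.spatial.transform import Rotation as Ro
Q=(Ro.from_euler("z",a)*Ro.from_quat([1,0,0,0])).as_quat()
COV={1:(-.049,.037),2:(-.049,-.037),3:(.049,.037),4:(.049,-.037)}
def w(i,dx,z): # dx: box x from pin of cover i
    s=COV[i]; return [*(C+R2@[s[0]+.010+dx,s[1]]),z]
def st(): s=bot.state(); return round(s["t"],2),s["ee_pos"].round(4),s["contact_force"].round(1)
E
python3 - <<'E'
from h import *
bot.move_pose(w(2,.018,.15),Q); hand.command_gripper(0.0,5); print(st())
for i in(2,1,3,4):
    bot.servo_line(w(i,.018,.085 if i!=2 else .085),vel=.2)
    bot.servo_line(w(i,.018,.068),vel=.05)
    hit=bot.servo_line(w(i,.018,.052),vel=.02,stop_force=12); print(i,hit,st())
    if not hit: break
    bot.servo_line(w(i,.018,.085),vel=.1)
if not hit:
    hit=bot.servo_line(w(i,.018,.038),vel=.02,stop_force=15); print(i,hit,st())
p,d=eyes.capture("side");cv2.imwrite("pics/p1.png",cv2.resize(p[130:260,150:330],None,fx=4,fy=4))
E
```

```text
(4.24, array([0.5405, 0.0362, 0.15  ]), array([-0.5, -0.6, -0.3]))
2 True (5.68, array([0.5409, 0.0362, 0.0614]), array([-1.3,  0.5, 13.1]))
1 False (8.03, array([0.5426, 0.1102, 0.0519]), array([ 1.5, -0.5,  1.1]))
1 False (8.88, array([0.5422, 0.1101, 0.0379]), array([ 0.3,  0.2, -0.9]))
```

View pics/p1.png

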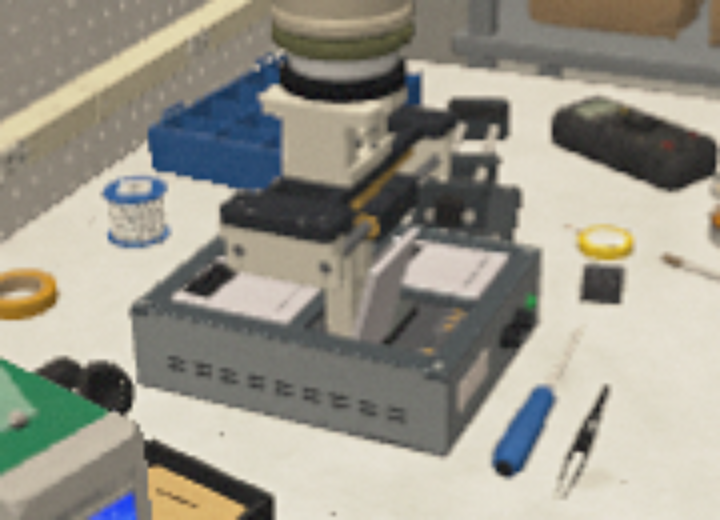

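Cover 2 is locked. Cover 1 rocks and now stands at about 1 rad, its lip at about (400,235) in the crop. Next I'll lift off, go round to the front and push the lip back.

Run:
```python
from h import *
bot.servo_line(w(1,.018,.135),vel=.08)
bot.servo_line(w(1,-.062,.135),vel=.15)
bot.servo_line(w(1,-.062,.085),vel=.1); print(st())
hit=bot.servo_line(w(1,-.0095,.085),vel=.03,stop_force=15); print(hit,st())
bot.servo_line(w(1,-.06,.085),vel=.1); bot.servo_line(w(1,-.07,.20),vel=.2); print(st())
p,d=eyes.capture("side");cv2.imwrite("pics/p2.png",cv2.resize(p[130:260,150:330],None,fx=4,fy=4))
P=cloud("side",d);m=(P[...,2]>.075)&(P[...,2]<.116)&(d>0)
q=(P[...,:2]-C)@R2-[COV[1][0]+.01,COV[1][1]]
m&=(abs(q[...,0])<.06)&(abs(q[...,1])<.034)
x,z=q[m][:,0],P[m][:,2];print(m.sum(),"slope deg",np.degrees(np.arctan2(1,-np.polyfit(z,x,1)[0])), x.min(),x.max(),z.max())
```

```text
(11.62, array([0.4629, 0.1124, 0.085 ]), array([ 0.6, -0.5,  0.4]))
False (13.53, array([0.515, 0.111, 0.085]), array([-0.7, -0.3,  0.9]))
(14.91, array([0.4546, 0.1126, 0.1995]), array([ 0.2,  0.6, -0.6]))
213 slope deg 99.09911258159718 -0.004107326217236855 0.00675467693225458 0.11278979555295182
```

View pics/p2.png

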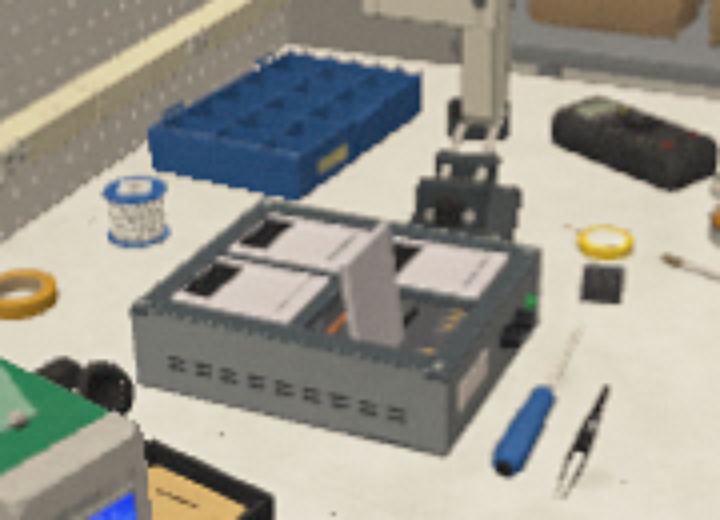

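Cover 1 stands upright at about (370,285). Depth puts its tilt near 99° and its top at 113 mm. The other three covers are shut, the bystanders in view have not moved and the arm is clear.

```bash
python3 -c "
from h import *
print(st(),bot.close_job())"
```

```text
the job is handed in; nothing more can be done
(14.96, array([0.4543, 0.1125, 0.199 ]), array([ 0.5,  0.3, -0.4])) None
```

Cover 1 (near row, left) was the unlocked one; it now stands open at roughly upright, the other covers are shut, and the job was handed in at about 15 s with the arm clear (no verdict was returned).

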